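# Build up the microscope stand

## Robot

A 7-joint arm with a two-finger parallel gripper is mounted at the origin on the work surface. World frame = base frame: x ahead of the robot, y to its left, z up, the work surface at z = 0. Lengths are in m, angles in rad, forces in N, time in s.
With the tool pointing down it reaches from about 0.4 to 0.9 m from the base axis. Payload 5.6 kg.
Tool frame: the origin (TCP) lies on the centre line of the jaws, within the pads' length; the fingertips stand 8 mm ahead of it and the grasp point (between the pads) lies 11 mm behind it; x points along the fingers, y is the direction in which the jaws open and shut, and the axes are right-handed (so a half turn about x gives the same grasp; the last joint's range is limited). The gripper opens to 92 mm and grips with 3 to 60 N. Pads are 20 mm wide; open, the fingers measure 128 mm over their backs; the gripper's body (75 mm by 189 mm) begins 69 mm behind the grasp point.
Start: joints at [-1.195, 0.468, -0.012, 1.603, 0.006, 1.071, -0.056], TCP at [0.264, 0.594, 0.223] pointing down, gripper open.
Joint ranges: [-2.53, 2.53], [-0.31, 2.02], [-1.57, 1.55], [0.28, 2.44], [-1.29, 4.43], [0.15, 1.84], [-2.92, 2.92]. Speed limits (rad/s): [2.57, 2.57, 3.14, 3.14, 3.14, 3.14, 3.14].

## Interface

Orientations are given as a rotation vector (axis times angle).
In Python, from workcell import * gives the robot as it stands. Calls block until the motion is done:
- goto(position, orientation): joint-space move of the TCP to a pose.
- movel(position, rotation=None, vel=0.15, contact_N=None): straight line of the TCP; rotation=None keeps the orientation; vel is the mean speed in m/s. With contact_N (N) it stops when the force on the tool has changed by that much, and returns True; else False.
- movej(angles): joint-space move.
- gripper_open() and gripper_close(force=None): open the fingers fully, or close them until they stop; force is the grip in N (None keeps the last).
- sleep(seconds).
- solve_ik(position, orientation): joint angles nearest the present ones, or None.
- get_state(): the state.
- grab_frame(name): name is "scene" or "side" or "wrist"; returns the picture (384x512x3 uint8, red, green, blue); there is no depth.
- camera_info(name): a dict with "fx", "fy", "cx", "cy" (pixels), "R" (3x3) and "t" (3): a world point X has camera coordinates R X + t. Camera axes: x right, y down, z forward; pixel columns grow to the right and rows downward; lengths in m; the calibration is good to about 2 mm. A picture is of the moment at which its call begins: read the wrist's pose just before it. camera_info takes no time and is no camera call; for the wrist camera it gives the pose at the moment of the call.
A pose or a line that the arm cannot do raises Unreachable and nothing moves.
- finish_job(): hands the job in, once; it reports no verdict.
The state is a dict: "t": time; "joint_positions": joint angles; "qd": joint speeds; "joint_efforts": joint torques, N m; "ee_pos": TCP position; "orientation": TCP orientation; "ft_force": force on the tool from outside, world axes, zero at the start; "ft_torque": the same for the moment, N m; "grip_width": finger opening in m.
Only numpy, scipy, OpenCV 4.12 (cv2) and the standard library are available. Lean on these libraries where they do the work, as an engineer would, in place of code of your own. Each camera call takes 0.05 s, during which the arm holds its last target.

## Task

Build up the small microscope stand (the rectangular foot with the thick pillar). First push the packing block fully down into the foot's split clamp; then thread onto the thick pillar, in this order, the wide collar, the plain steel sleeve and the ribbed grip ring, each fully down on the one before. Nothing ends up on the thin lamp post; leave the jar and the screwdriver where they are.

Things in the scene. Friction and masses are not known exactly. Their poses are not given: they have to be found in the camera images.
- foot: Fixed grey plate, 12 mm thick, x -125 to 45, y +-45 mm. Origin: bench level, axis of the thick pillar (26 mm diameter, top at z 74, last 7 mm tapering to 16). Split clamp centred at x -90, y 0: two fixed cheeks along x, each 36 long, 16 thick, tops at z 34, gap between them 17 wide in y (flared to 27 over the top 6), open at both ends; its floor is the plate's top, z 12.
- lamp_post: Stand of a lamp, not part of the job, fixed to the bench. Round black base 84 mm diameter, 22 mm high, with a thin steel post 12 mm diameter, top 72 mm above the bench. Origin at bench level on the post's axis. Nothing goes on it.
- block: Packing block, loose, plain aluminium, 36 (x) x 14 (y) x 46 (z) mm, about 120 g, standing upright on the bench. Origin at the centre of its underside, z up. Its 14 mm thickness goes across the clamp's gap and its 36 mm along it; when home its underside rests on the foot's plate and its upper 24 mm stand above the cheeks.
- collar: Wide collar, loose, grey painted metal ring with a small dark set screw and a fine split line (look only): outside diameter 66 mm, bore 34 mm, 20 mm high, about 140 g, lying flat. Origin on its axis at its underside, z up. First onto the pillar.
- sleeve: Plain sleeve, loose, thin-walled bare steel tube: outside diameter 46 mm, bore 34 mm, 22 mm high, about 80 g, standing with its bore upright. Origin on its axis at its underside, z up. Second onto the pillar.
- grip_ring: Grip ring, loose, black, with 14 rounded ribs around it: outside diameter 54 mm to grip (the ribs stand 1 mm proud, look only), bore 34 mm, 18 mm high, about 50 g, lying flat. Origin on its axis at its underside, z up. Last onto the pillar.
- jar: Bystander: small closed jar, loose, 38 mm diameter, 48 mm tall, standing among the parts. Origin at the centre of its underside.
- screwdriver: Bystander: screwdriver, loose, 150 mm long, lying across, beyond the parts. Origin near its middle, at bench level.
Things that resemble listed ones, but are neither listed nor needed, are in the scene too. Of the things like the block, leave any that is green or orange; of the rest the smaller one is meant.

How it is judged:
On the way, in this order (a step that is already met when the one before it is completed fails the run):
1. the packing block is fully home in the clamp's gap (x of block in the frame of foot between -0.102 and -0.078 m and y of block in the frame of foot between -0.004 and 0.004 m and z of block in the frame of foot between 0.009 and 0.0145 m and angle between block's own z axis and vertical below 0.12 rad and angle between the x axis of block and the x axis of foot, either way round below 0.2 rad), for 0.2 s.
2. the wide collar is on the thick pillar, down on the foot, the block still home (all of step 1 and z of collar in the frame of foot between 0.008 and 0.016 m and horizontal distance between collar and foot below 0.006 m and angle between collar's own z axis and vertical below 0.12 rad), for 0.2 s.
3. the sleeve is on the pillar, down on the collar (z of sleeve in the frame of foot between 0.028 and 0.036 m and horizontal distance between each of sleeve, collar and foot below 0.006 m and angle between each of sleeve, collar's own z axis and vertical below 0.12 rad and z of collar in the frame of foot between 0.008 and 0.016 m), for 0.2 s.
4. the grip ring is on the pillar, down on the sleeve (all of step 3 and z of grip_ring in the frame of foot between 0.05 and 0.058 m and horizontal distance between grip_ring and foot below 0.006 m and angle between grip_ring's own z axis and vertical below 0.12 rad), for 0.2 s.
At the end, for the whole second after the job is handed in: Block upright in the clamp, underside on the plate (2.5 mm), within 12 mm of its centre along the gap; collar, sleeve, grip ring level on the thick pillar, undersides 12, 32, 54 mm above the bench (4 mm), axes within 6 mm of the pillar's; all released and at rest (all of step 1 and all of step 4 and linear speed of each of block, collar, sleeve, grip_ring below 0.02 m/s); the robot touches nothing.
It fails at once if the jar is moved by more than 20 mm or tipped (distance of jar from where it was at the start of the episode above 0.02 m or angle between jar's own z axis and vertical above 0.5 rad).
It fails at once if the screwdriver is moved by more than 30 mm (distance of screwdriver from where it was at the start of the episode above 0.03 m).
It also fails if it takes over 128 s, if anything falls off the work surface, if the arm or the gripper's body presses on something with over 40 N, if the wrist force passes 120 N, or if a joint passes its speed limit or range.

## Working session

There is one attempt and no reset: what is moved stays moved. The work goes in short steps, each a Python script; the robot and the scene stay as the last script left them, time stands still between calls to the robot, and variables do not carry over. Pictures are saved under pics/ and viewed, and the job is handed in when it is done.

```bash
ls; mkdir -p pics; python3 - <<'E'
from workcell import *
import cv2, numpy as np
print(get_state())
for n in("scene","side","wrist"):
    im=grab_frame(n); cv2.imwrite(f"pics/{n}0.png",im[:,:,::-1])
    c=camera_info(n); print(n,c)
E
```

```text
pics
{'t': 0.0, 'joint_positions': array([-1.19498501,  0.46837575, -0.01160669,  1.60358383,  0.00599792,
        1.07140398, -0.05630604]), 'qd': array([-5.48286356e-04, -7.05221387e-06, -5.61075823e-06, -7.32718083e-04,
        1.06298591e-03, -8.67878628e-04,  1.14964726e-04]), 'joint_efforts': array([-6.13232041e-04, -5.20565557e+01, -1.27268818e-02, -2.43742633e+01,
       -5.66344312e-02,  1.74342381e-02,  1.73904259e-04]), 'ee_pos': array([0.26417397, 0.59329109, 0.22165774]), 'orientation': array([ 0.32720378,  1.54595609, -0.32992048]), 'ft_force': array([ 0.25949532, -0.41755347,  0.18939856]), 'ft_torque': array([-0.04487366,  0.00612275,  0.02530181]), 'grip_width': 0.09198670688557184}
scene {'fx': 439.5533719735292, 'fy': 439.5533719735292, 'cx': 252.68662730161182, 'cy': 190.24197665814972, 'R': array([[ 0.79866362,  0.60177052,  0.002943  ],
       [ 0.34516811, -0.45408655, -0.82137956],
       [-0.49294563,  0.6570218 , -0.5703744 ]]), 't': array([-0.49934359, -0.1650485 ,  1.23791789])}
side {'fx': 398.3077113613872, 'fy': 398.3077113613872, 'cx': 262.96214038798615, 'cy': 189.1306948212595, 'R': array([[ 0.87516632, -0.4834414 ,  0.01919191],
       [-0.33230223, -0.62944591, -0.70240521],
       [ 0.35165202,  0.60834386, -0.71151851]]), 't': array([-0.56715691,  0.21907735,  0.68625589])}
wrist {'fx': 323.3559441212951, 'fy': 323.3559441212951, 'cx': 243.90538078455788, 'cy': 191.14003395889247, 'R': array([[ 4.07478260e-01,  9.13214805e-01, -4.32407093e-04],
       [ 8.87900024e-01, -3.96071951e-01,  2.34009738e-01],
       [ 2.13529893e-01, -9.57378151e-02, -9.72234157e-01]]), 't': array([-0.64993255, -0.02549407,  0.3886674 ])}
```

View pics/scene0.png

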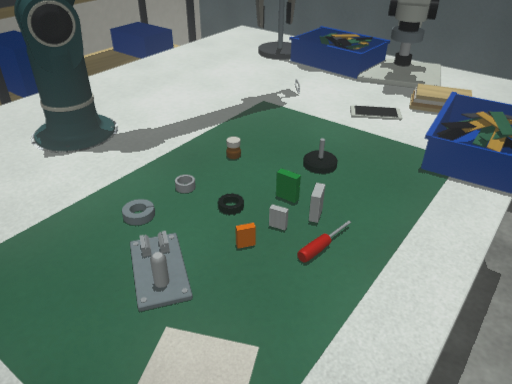

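View pics/side0.png

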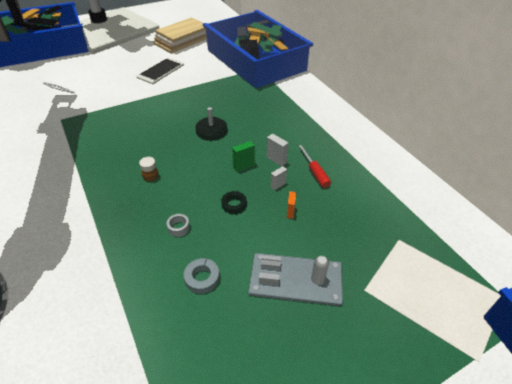

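View pics/wrist0.png

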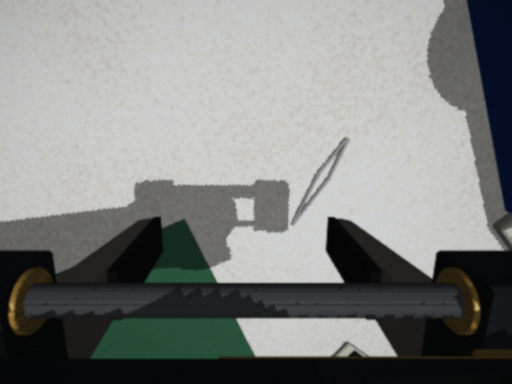

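Scene view: the block-like candidates are green (289,186), orange (246,236), a tall light grey one (317,203) and a small light grey one (279,217). The small grey one is the choice. Rings: collar (138,212), sleeve (185,184), grip ring (231,204). The foot is at (160,268), the lamp post at (321,155), the jar at (233,148) and the screwdriver at (322,243). The side view shows the same things. Next I'll get rough positions and a close crop.

```bash
cat > h.py <<'E'
import numpy as np, cv2
from workcell import *
def ray(c,p):
    d=np.array([(p[0]-c['cx'])/c['fx'],(p[1]-c['cy'])/c['fy'],1.0])
    return -c['R'].T@c['t'], c['R'].T@d
def onz(c,p,z):
    o,d=ray(c,p); return o+d*(z-o[2])/d[2]
def tri(c1,p1,c2,p2):
    o1,d1=ray(c1,p1);o2,d2=ray(c2,p2)
    A=np.stack([d1,-d2],1); s=np.linalg.lstsq(A,o2-o1,rcond=None)[0]
    a=o1+d1*s[0];b=o2+d2*s[1]; return (a+b)/2,np.linalg.norm(a-b)
def proj(c,X):
    v=c['R']@np.asarray(X)+c['t']; return np.array([c['cx']+c['fx']*v[0]/v[2],c['cy']+c['fy']*v[1]/v[2]])
E
python3 - <<'E'
from h import *
np.set_printoptions(precision=4,suppress=True)
S=camera_info("scene");D=camera_info("side")
for n,a,b,z in [("block small",(279,217),(279,178),.023),("tall",(317,203),(277,149),.03),("green",(289,186),(244,156),.03),("orange",(246,236),(292,205),.02),("collar",(138,211),(202,275),.015),("sleeve",(185,183),(178,224),.015),("grip",(231,203),(234,202),.012),("pillar top",(158,256),(321,262),.074),("lamp top",(322,141),(210,110),.072),("jar",(233,148),(148,168),.024),("sd",(315,248),(320,175),.012)]:
    print(n,onz(S,a,z)[:2],onz(D,b,z)[:2],*tri(S,a,D,b))
for n,f in (("scene",(200,120,360,290)),("side",(210,110,330,240))):
    im=cv2.imread(f"pics/{n}0.png");x0,y0,x1,y1=f
    cv2.imwrite(f"pics/{n}_crop.png",cv2.resize(im[y0:y1,x0:x1],None,fx=3.5,fy=3.5,interpolation=cv2.INTER_CUBIC))
st=get_state();from scipy.spatial.transform import Rotation as R
print(R.from_rotvec(st['orientation']).as_matrix()); c=camera_info("wrist"); print(-c['R'].T@c['t']-st['ee_pos'])
E
```

```text
block small [0.6906 0.0012] [ 0.689  -0.0009] [0.6901 0.0012 0.0218] 0.0016656503362237106
tall [0.7319 0.0802] [0.7327 0.0835] [0.7318 0.0814 0.0305] 0.0022700609975205314
green [0.6512 0.0977] [0.6495 0.0976] [0.6502 0.0992 0.0287] 0.00029627583911528814
orange [ 0.6712 -0.0824] [ 0.6728 -0.0837] [ 0.6723 -0.0842  0.0213] 0.0008851752196598583
collar [ 0.4404 -0.1508] [ 0.4355 -0.151 ] [ 0.4362 -0.1481  0.0111] 0.0006496826152183231
sleeve [ 0.4447 -0.0163] [ 0.4394 -0.0149] [ 0.4401 -0.0118  0.0109] 0.0005071875158658348
grip [ 0.5739 -0.0092] [ 0.5695 -0.0107] [ 0.5711 -0.0066  0.0084] 0.0016229242113783328
pillar top [ 0.6258 -0.2581] [ 0.6172 -0.2614] [ 0.6209 -0.2562  0.0678] 0.0037377251999864167
lamp top [0.6416 0.2521] [0.6326 0.253 ] [0.6362 0.2626 0.0654] 0.0005734993372245499
jar [0.4396 0.1632] [0.4358 0.1692] [0.4358 0.1692 0.0218] 0.003418616501007197
sd [ 0.7898 -0.0239] [ 0.786  -0.0275] [ 0.7888 -0.0233  0.0093] 0.0030375091695514994
[[-0.0004  0.4067  0.9136]
 [-0.0013  0.9136 -0.4067]
 [-1.     -0.0014  0.0001]]
[-0.0597  0.0272  0.1617]
```

View pics/scene_crop.png

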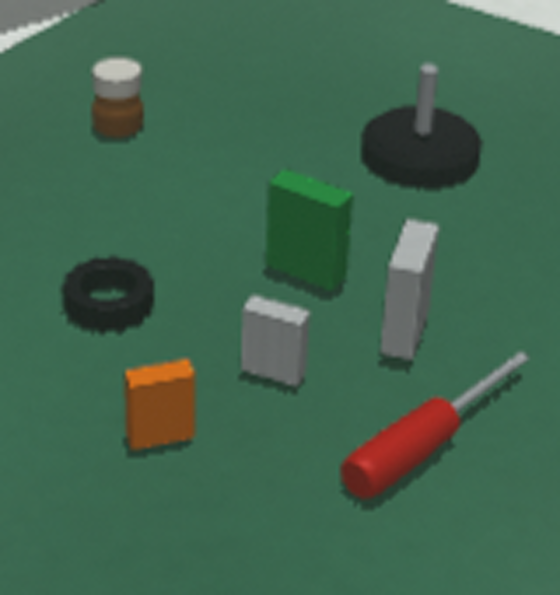

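The crop confirms the choice. The small light grey block is at crop (275,340), clearly lower than the tall grey one at (410,290), and neither green nor orange. Now close wrist views of the block and the foot.

```bash
cat >> h.py <<'E'
from scipy.spatial.transform import Rotation as Ro
def ori(phi):
    c,s=np.cos(phi),np.sin(phi)
    return Ro.from_matrix(np.array([[0,c,s],[0,s,-c],[-1,0,0]])).as_rotvec()
def shot(n):
    st=get_state(); c=camera_info("wrist"); im=grab_frame("wrist")[:,:,::-1].copy()
    cv2.imwrite(f"pics/{n}.png",im); np.savez(f"pics/{n}.npz",**c); return c,im
np.set_printoptions(precision=4,suppress=True)
E
python3 - <<'E'
from h import *
print(get_state()['t'])
goto([0.62,0.0,0.24],ori(np.pi/2)); shot("wA"); print(get_state()['t'],get_state()['joint_positions'])
goto([0.53,-0.21,0.24],ori(np.pi/2)); shot("wB"); print(get_state()['t'],get_state()['joint_positions'])
E
```

```text
0.15
2.6583 [-0.2936  0.4046  0.3143  1.6804 -0.1389  1.0787  1.6353]
3.6167 [-0.0024  0.3217  0.3935  1.8061 -0.142   1.0413  2.0192]
```

View pics/wA.png

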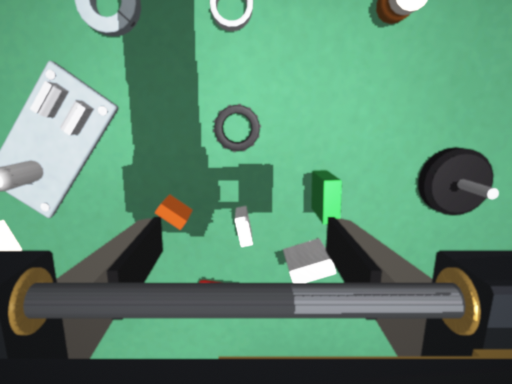

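View pics/wB.png

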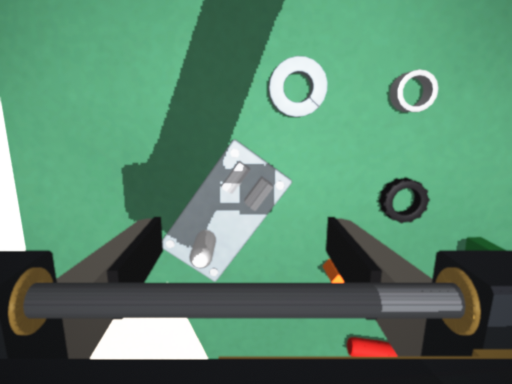

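wA shows the small grey block, with its lit top at about (245,232) and its shaded end face at (240,212). wB shows the foot with the pillar top at (202,258) and cheeks at (235,178) and (259,194). It also shows the collar (298,86), sleeve (415,91) and grip ring (404,200). Now to measure them.

```bash
cat > meas.py <<'E'
from h import *
from scipy.optimize import least_squares
def load(n): return dict(np.load(f"pics/{n}.npz")),cv2.imread(f"pics/{n}.png")
def ringfit(c,mask,z,r):
    cs,_=cv2.findContours(mask,cv2.RETR_EXTERNAL,cv2.CHAIN_APPROX_NONE)
    k=max(cs,key=cv2.contourArea)[:,0,:].astype(float)
    P=np.array([onz(c,p,z)[:2] for p in k])
    f=lambda q:np.hypot(P[:,0]-q[0],P[:,1]-q[1])-q[2]
    s=least_squares(f,[*P.mean(0),r],loss='soft_l1',f_scale=.001)
    return s.x,cv2.contourArea(k.astype(np.int32)),np.median(abs(f(s.x)))
def roi(mask,x0,y0,x1,y1):
    m=np.zeros_like(mask); m[y0:y1,x0:x1]=mask[y0:y1,x0:x1]; return m
E
python3 - <<'E'
from meas import *
c,im=load("wB"); hsv=cv2.cvtColor(im,cv2.COLOR_BGR2HSV)
notg=(~((hsv[...,1]>60)&(hsv[...,0]>60)&(hsv[...,0]<95))).astype(np.uint8)*255
for n,b,z,r in [("collar",(260,48,335,125),.02,.033),("sleeve",(385,60,445,120),.022,.023),("grip",(372,172,435,228),.018,.027)]:
    print(n,ringfit(c,roi(notg,*b),z,r))
c2,im2=load("wA"); h2=cv2.cvtColor(im2,cv2.COLOR_BGR2HSV)
cv2.imwrite("pics/wA_blk.png",cv2.resize(im2[190:270,200:300],None,fx=6,fy=6,interpolation=cv2.INTER_NEAREST))
cv2.imwrite("pics/wB_foot.png",cv2.resize(im[130:290,150:300],None,fx=3.7,fy=3.7,interpolation=cv2.INTER_NEAREST))
m=roi(((h2[...,1]<60)&(h2[...,2]>185)).astype(np.uint8)*255,225,195,262,255)
k=max(cv2.findContours(m,0,cv2.CHAIN_APPROX_NONE)[0],key=cv2.contourArea)
P=np.array([onz(c2,p,.046)[:2] for p in k[:,0,:].astype(float)],np.float32)*1000
print("block",cv2.minAreaRect(P),cv2.minAreaRect(k))
E
```

```text
collar (array([ 0.4366, -0.147 ,  0.0326]), 2749.5, np.float64(0.000285443313446522))
sleeve (array([ 0.4413, -0.0161,  0.0249]), 1587.0, np.float64(0.0013805123600640797))
grip (array([ 0.5694, -0.0103,  0.0274]), 1485.5, np.float64(0.0009729208505182343))
block ((688.6019897460938, 1.5516881942749023), (37.3097038269043, 15.989096641540527), 13.015044212341309) ((243.3235626220703, 231.2941131591797), (30.316951751708984, 13.581995010375977), 75.96376037597656)
```

View pics/wA_blk.png

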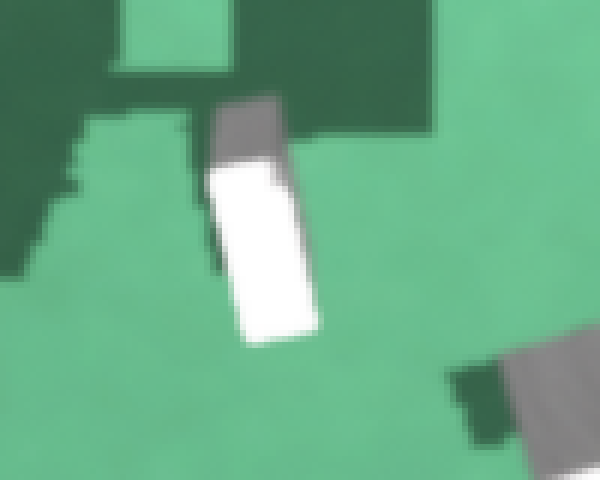

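View pics/wB_foot.png

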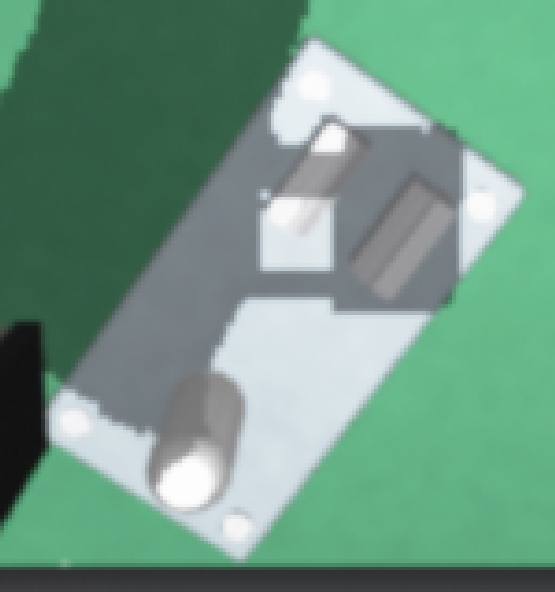

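```bash
python3 - <<'E'
from meas import *
c,im=load("wB"); hsv=cv2.cvtColor(im,cv2.COLOR_BGR2HSV)
notg=((hsv[...,1]<55)&(hsv[...,2]>70)).astype(np.uint8)*255
m=roi(notg,160,135,295,284)
k=max(cv2.findContours(m,0,cv2.CHAIN_APPROX_NONE)[0],key=cv2.contourArea)
P=np.array([onz(c,p,.012)[:2] for p in k[:,0,:].astype(float)],np.float32)*1000
r=cv2.minAreaRect(P); print(r, cv2.boxPoints(r)); 
for p in [(313,38),(525,190),(243,560),(46,415)]:
    print(onz(c,(p[0]/3.7+149.6,p[1]/3.7+129.6),.012)[:2])
print("screws",[onz(c,(p[0]/3.7+149.6,p[1]/3.7+129.6),.013)[:2] for p in [(315,85),(482,206),(237,525),(75,423)]])
g=cv2.cvtColor(im,cv2.COLOR_BGR2GRAY)
m=roi((g>235).astype(np.uint8)*255,186,247,211,268)
k=max(cv2.findContours(m,0,cv2.CHAIN_APPROX_NONE)[0],key=cv2.contourArea)
print(cv2.minEnclosingCircle(k),cv2.boundingRect(k)); (x,y),_=cv2.minEnclosingCircle(k)
print("pillar", onz(c,(x,y),.074))
print("camera",-c['R'].T@c['t'])
E
```

```text
((589.0821533203125, -232.7950439453125), (89.5300064086914, 168.91470336914062), 54.31131362915039) [[ 494.371  -219.8823]
 [ 631.5632 -318.424 ]
 [ 683.7933 -245.7078]
 [ 546.6011 -147.1661]]
[ 0.4967 -0.2188]
[ 0.5467 -0.1486]
[ 0.6824 -0.245 ]
[ 0.6268 -0.3125]
screws [array([ 0.5117, -0.2182]), array([ 0.5519, -0.1629]), array([ 0.6682, -0.2468]), array([ 0.6294, -0.3023])]
((199.86363220214844, 259.8636474609375), 7.18853759765625) (193, 253, 15, 14)
pillar [ 0.6224 -0.2555  0.074 ]
camera [ 0.4655 -0.2081  0.4016]
```

The foot measurements agree: the plate rectangle gives the pillar at (0.6216,-0.2561) and the pillar-top disc gives (0.6224,-0.2555), with yaw −35.7°. Grasping the block.

```bash
cat >> h.py <<'E'
YAW=np.radians(-35.7); UX=np.array([np.cos(YAW),np.sin(YAW)]); UY=np.array([-UX[1],UX[0]])
PIL=np.array([0.6219,-0.2558]); CL=PIL-0.09*UX
def st():
    s=get_state(); print("t%.2f"%s['t'],s['ee_pos'],"F",s['ft_force'],"w%.4f"%s['grip_width'])
E
python3 - <<'E'
from meas import *
c,im=load("wB")
print("cheekmid",onz(c,(360/3.7+149.6,195/3.7+129.6),.034)[:2],"CL",CL)
p=[0.6886,0.0016]; o=ori(np.radians(103))
goto([*p,.13],o); st()
movel([*p,.035],vel=.12); st()
gripper_close(30); st()
movel([*p,.15],vel=.2); st()
for n in ("scene","side"): cv2.imwrite(f"pics/{n}1.png",grab_frame(n)[:,:,::-1])
E
```

```text
cheekmid [ 0.5438 -0.2037] CL [ 0.5488 -0.2033]
t4.72 [ 0.6886 -0.0009  0.1309] F [ 0.308  -0.5465  0.1547] w0.0919
t5.67 [0.6893 0.0015 0.0358] F [-0.3083  0.4688  0.0857] w0.0920
t6.83 [0.6886 0.0015 0.035 ] F [-0.1681  0.5049 -0.6621] w0.0136
t7.55 [0.6876 0.0018 0.1488] F [-0.3773 -0.1749 -1.3278] w0.0137
```

View pics/side1.png

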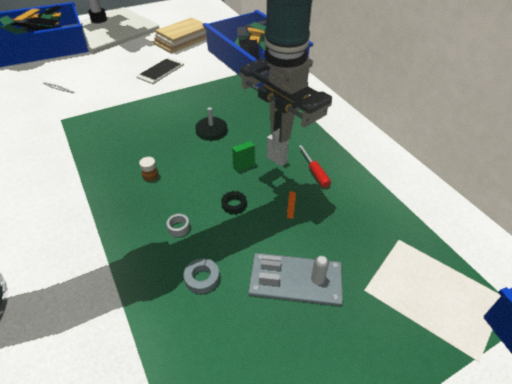

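The block is held (width 13.7 mm), hanging at (278,150). Moving over the clamp and looking before I insert.

```bash
python3 - <<'E'
from meas import *
o=ori(np.radians(90)+YAW)
goto([*CL,.15],o); sleep(.2); st()
movel([*CL,.090],vel=.15); sleep(.2); st()
shot("wC")
for n,b in (("scene",(110,200,210,310)),("side",(230,215,360,315))):
    im=grab_frame(n)[:,:,::-1].copy(); cv2.imwrite(f"pics/{n}2.png",im); x0,y0,x1,y1=b
    cv2.imwrite(f"pics/{n}2c.png",cv2.resize(im[y0:y1,x0:x1],None,fx=5,fy=5,interpolation=cv2.INTER_CUBIC))
E
```

```text
t8.82 [ 0.5499 -0.2017  0.1498] F [-0.4162  0.0961 -0.9694] w0.0141
t9.57 [ 0.5496 -0.2036  0.0911] F [-0.1238 -0.2519 -2.3427] w0.0138
```

View pics/wC.png

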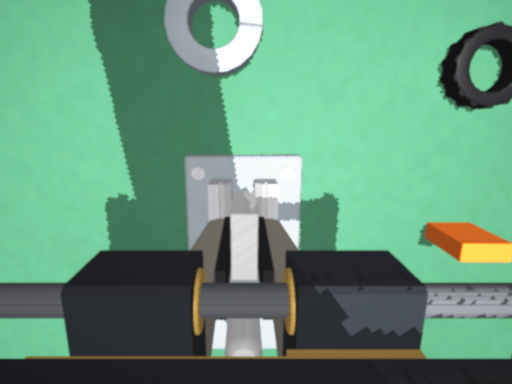

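View pics/side2c.png

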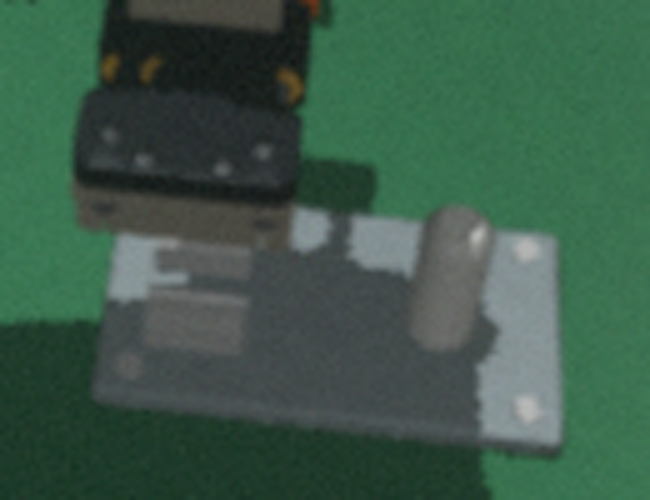

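View pics/scene2c.png

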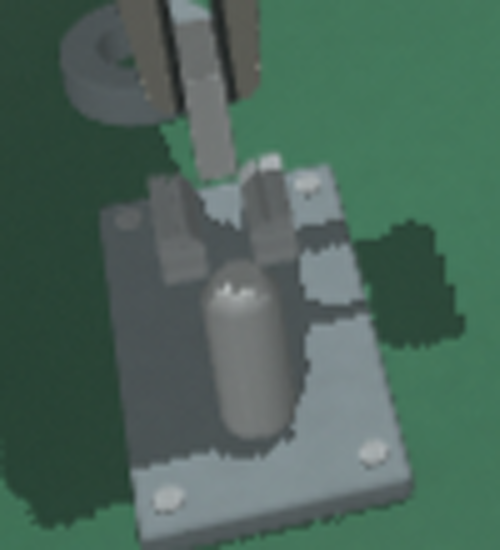

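Wrist view: the plate edges at columns 186 and 301 are centred on 243.5, the cheeks at 208 and 279 likewise, and the block at 231–258 is centred on 244.5. So it is aligned in y and yaw. Inserting.

```bash
python3 - <<'E'
from meas import *
print(movel([*CL,.0455],vel=.05,contact_N=12)); st()
sleep(.2); st(); shot("wD")
im=grab_frame("scene")[:,:,::-1].copy(); x0,y0,x1,y1=(110,200,210,310)
cv2.imwrite(f"pics/scene3c.png",cv2.resize(im[y0:y1,x0:x1],None,fx=5,fy=5,interpolation=cv2.INTER_CUBIC))
E
```

```text
True
t10.54 [ 0.5481 -0.2032  0.0468] F [-0.9675 -0.0158  5.772 ] w0.0136
t10.74 [ 0.5481 -0.2031  0.0468] F [-0.0936  0.1709  4.199 ] w0.0137
```

View pics/scene3c.png

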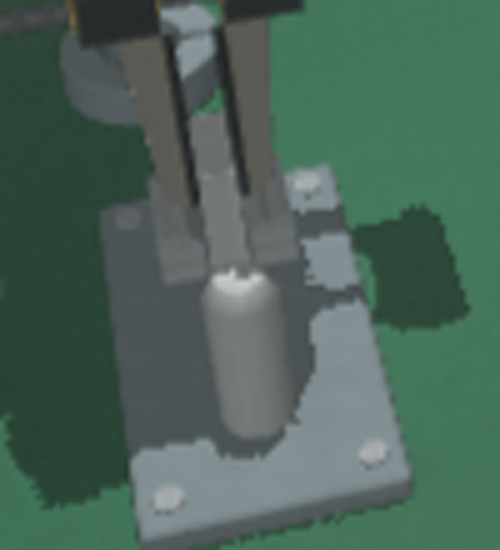

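Contact came at TCP z 0.0468 against 0.047 expected for home, and the block's front face is flush with the cheek ends at crop (225,270). Releasing, then the collar.

```bash
python3 - <<'E'
from meas import *
gripper_open(); movel([*CL,.14],vel=.25); st()
o=ori(np.radians(90)+YAW)
p=[0.4366,-0.147]
goto([*p,.12],o); sleep(.1); st()
print(movel([*p,.012],vel=.12,contact_N=15)); st()
gripper_close(30); st()
movel([*p,.16],vel=.25); sleep(.2); st()
for n,b in (("scene",(90,160,210,310)),("side",(160,195,360,315))):
    im=grab_frame(n)[:,:,::-1].copy(); cv2.imwrite(f"pics/{n}4.png",im); x0,y0,x1,y1=b
    cv2.imwrite(f"pics/{n}4c.png",cv2.resize(im[y0:y1,x0:x1],None,fx=4,fy=4,interpolation=cv2.INTER_CUBIC))
E
```

```text
t12.57 [ 0.549  -0.2031  0.1405] F [0.133  0.7783 0.0243] w0.0920
t13.25 [ 0.4374 -0.1474  0.1198] F [-0.9171  0.4105 -0.5069] w0.0916
False
t14.30 [ 0.437  -0.1473  0.0124] F [0.1315 0.462  0.6415] w0.0917
t14.82 [ 0.4369 -0.147   0.0123] F [-0.1596  0.6257  5.4681] w0.0648
t15.77 [ 0.4356 -0.1469  0.1585] F [-0.2717 -0.3298 -2.1796] w0.0652
```

View pics/scene4c.png

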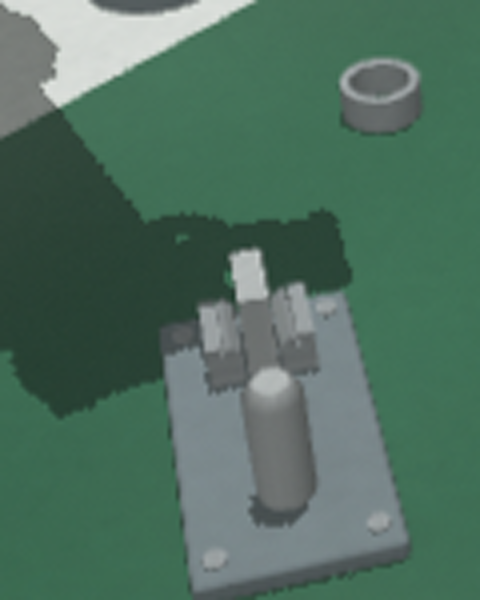

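View pics/side4c.png

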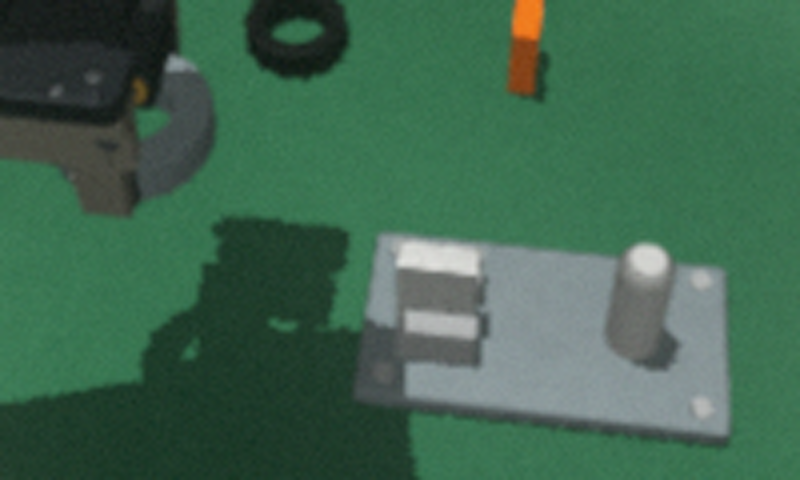

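```bash
python3 - <<'E'
from meas import *
a=cv2.imread("pics/scene4.png")[100:260,60:240]; b=cv2.imread("pics/side4.png")[160:320,120:300]
cv2.imwrite("pics/j4.png",cv2.resize(np.hstack([a,b]),None,fx=2.2,fy=2.2,interpolation=cv2.INTER_CUBIC))
shot("wE")
E
```

```text
(no output)
```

View pics/j4.png

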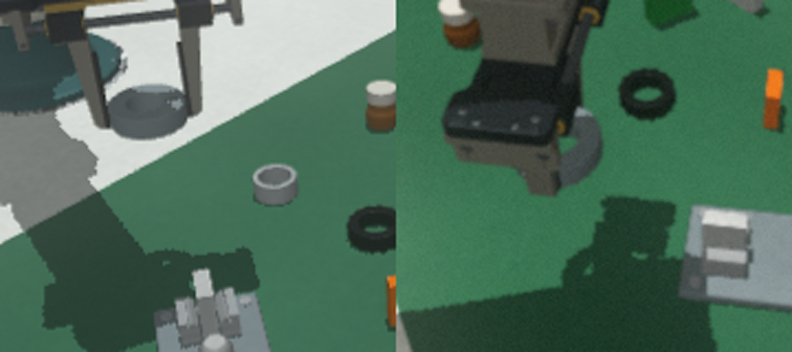

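View pics/wE.png

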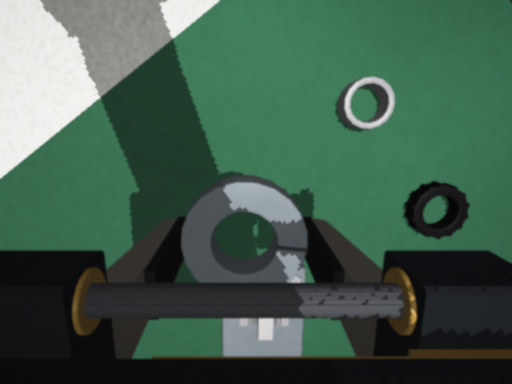

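The collar hangs level between the jaws, with its bore at about (244,240) in wE. The block in the clamp is upright. I'll check the collar's offset along the pads and re-measure the sleeve and grip ring from wE.

```bash
python3 - <<'E'
from meas import *
c,im=load("wE"); hsv=cv2.cvtColor(im,cv2.COLOR_BGR2HSV)
green=((hsv[...,1]>60)&(hsv[...,0]>60)&(hsv[...,0]<95)).astype(np.uint8)*255
notg=255-green
# collar outer arc, upper part of image rows
m=roi(notg,178,170,312,250)
k=max(cv2.findContours(m,0,cv2.CHAIN_APPROX_NONE)[0],key=cv2.contourArea)[:,0,:]
k=k[(k[:,1]<235)&(k[:,1]>171)&(k[:,0]>184)&(k[:,0]<304)].astype(float)
for z in (.1665,):
    P=np.array([onz(c,p,z)[:2] for p in k]); 
    f=lambda q:np.hypot(P[:,0]-q[0],P[:,1]-q[1])-q[2]
    s=least_squares(f,[.436,-.147,.033],loss='soft_l1',f_scale=.001).x; print("outer",s,np.median(abs(f(s))))
m=roi(green,208,205,282,278)
print("bore",ringfit(c,m,.1665,.017))
e=get_state()['ee_pos'][:2]; print("ee",e,"offset foot xy",[(s[:2]-e)@UX,(s[:2]-e)@UY])
for n,b,z,r in [("sleeve",(330,70,400,135),.022,.023),("grip",(400,178,472,242),.018,.027)]:
    print(n,ringfit(c,roi(notg,*b),z,r))
E
```

```text
outer [ 0.4184 -0.1342  0.0173] 0.003778766377343103
bore (array([ 0.4317, -0.1435,  0.0135]), 2117.0, np.float64(0.0007640983161011587))
ee [ 0.4361 -0.147 ] offset foot xy [np.float64(-0.021878240240177114), np.float64(0.00011944729407378264)]
sleeve (array([ 0.4392, -0.0144,  0.0238]), 2304.5, np.float64(0.0008179251470132147))
grip (array([ 0.567 , -0.0092,  0.0281]), 2455.5, np.float64(0.0011284646614827254))
```

The bore centre with parallax removed is within about 1 mm of the TCP. Threading the collar.

```bash
python3 - <<'E'
from meas import *
o=ori(np.radians(90)+YAW); p=PIL
goto([*p,.16],o); movel([*p,.11],vel=.2); sleep(.3); st()
print(movel([*p,.060],vel=.05,contact_N=10)); st()
print(movel([*p,.0225],vel=.05,contact_N=12)); st(); sleep(.2); st()
im=grab_frame("scene")[:,:,::-1].copy(); x0,y0,x1,y1=(100,200,220,310)
a=cv2.resize(im[y0:y1,x0:x1],None,fx=3.3,fy=3.3,interpolation=cv2.INTER_CUBIC)
im=grab_frame("side")[:,:,::-1].copy(); x0,y0,x1,y1=(240,205,360,315)
b=cv2.resize(im[y0:y1,x0:x1],None,fx=3.3,fy=3.3,interpolation=cv2.INTER_CUBIC)
cv2.imwrite("pics/j5.png",np.hstack([a,b]))
E
```

```text
t17.48 [ 0.6225 -0.256   0.1113] F [ 0.2144  0.2386 -1.1266] w0.0653
False
t18.63 [ 0.6222 -0.2559  0.0604] F [ 0.2142  0.549  -1.0215] w0.0649
True
t19.32 [ 0.6213 -0.2555  0.0242] F [-0.763   0.9232  5.8582] w0.0649
t19.52 [ 0.6213 -0.2555  0.0242] F [-0.898   0.0025  5.321 ] w0.0646
```

View pics/j5.png

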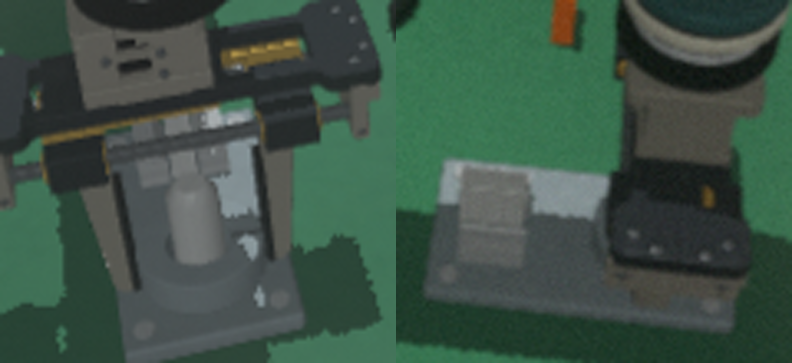

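The collar is flat on the plate around the pillar, and contact came at TCP z 0.0242 (0.024 expected). Next, the sleeve.

```bash
python3 - <<'E'
from meas import *
o=ori(np.radians(90)+YAW)
gripper_open(); movel([*PIL,.15],vel=.25); st()
p=[0.4402,-0.0150]
goto([*p,.13],o); sleep(.1); st()
print(movel([*p,.013],vel=.12,contact_N=15)); st()
gripper_close(20); st()
movel([*p,.16],vel=.25); sleep(.2); st()
shot("wF")
for n,b in (("scene",(90,110,250,310)),("side",(140,165,360,315))):
    im=grab_frame(n)[:,:,::-1].copy(); cv2.imwrite(f"pics/{n}6.png",im); x0,y0,x1,y1=b
    cv2.imwrite(f"pics/{n}6c.png",cv2.resize(im[y0:y1,x0:x1],None,fx=3,fy=3,interpolation=cv2.INTER_CUBIC))
E
```

```text
t20.84 [ 0.6212 -0.2551  0.1489] F [-0.1166  0.9405  0.6055] w0.0923
t22.10 [ 0.4414 -0.016   0.1301] F [-0.0685  0.5023  1.5995] w0.0919
False
t23.23 [ 0.4407 -0.0151  0.0135] F [-0.4227  0.6704  0.014 ] w0.0917
t23.99 [ 0.4403 -0.0149  0.013 ] F [0.5781 0.6786 1.5646] w0.0456
t24.93 [ 0.4392 -0.0153  0.1587] F [ 0.6461 -0.4179 -1.1033] w0.0456
```

View pics/scene6c.png

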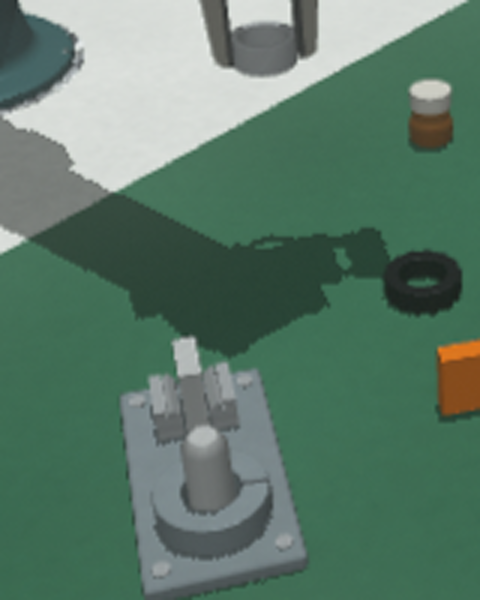

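View pics/wF.png

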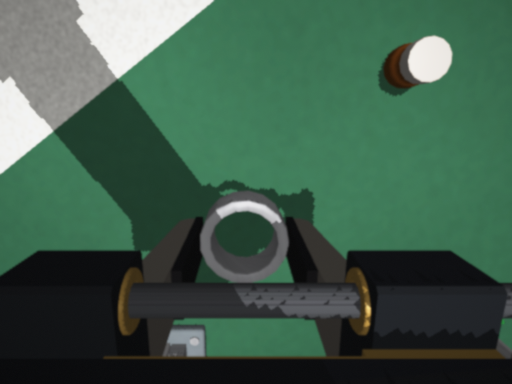

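The collar is level on the foot and the block is still upright. The sleeve is held level, with its rim spanning columns 200–290 and its top rim at row 192 in wF. Checking its offset by projecting the expected rim's top point.

```bash
python3 - <<'E'
from meas import *
c,im=load("wF"); e=get_state()['ee_pos']
for d in (-.003,0,.003):
  q=e[:2]+d*UX
  print(d,[proj(c,[*(q+v),e[2]-.013+.022]) for v in (-.023*UX,.023*UX,-.023*UY,.023*UY)])
cv2.imwrite("pics/wF_c.png",cv2.resize(im[180:290,190:300],None,fx=5,fy=5,interpolation=cv2.INTER_NEAREST))
E
```

```text
-0.003 [array([243.6183, 198.2269]), array([243.7329, 283.8969]), array([197.9706, 242.4805]), array([289.4113, 242.4538])]
0 [array([243.6263, 204.1668]), array([243.7399, 289.1076]), array([198.1728, 248.0362]), array([289.2238, 248.0129])]
0.003 [array([243.6341, 210.0547]), array([243.7468, 294.2754]), array([198.3732, 253.5448]), array([289.0379, 253.5248])]
```

View pics/wF_c.png

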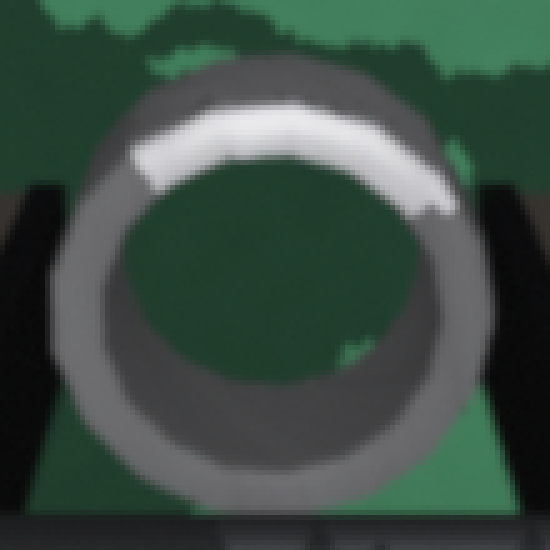

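The sleeve sits about 2 mm off towards −x of the foot (rim at row 200 against 204 predicted). Compensating by 2 mm and threading it.

```bash
python3 - <<'E'
from meas import *
o=ori(np.radians(90)+YAW); p=PIL+.002*UX
goto([*p,.17],o); movel([*p,.115],vel=.2); sleep(.3); st()
print(movel([*p,.070],vel=.05,contact_N=10)); st()
print(movel([*p,.0435],vel=.05,contact_N=10)); st(); sleep(.2); st()
im=grab_frame("scene")[:,:,::-1].copy(); x0,y0,x1,y1=(100,200,220,310)
a=cv2.resize(im[y0:y1,x0:x1],None,fx=3.3,fy=3.3,interpolation=cv2.INTER_CUBIC)
im=grab_frame("side")[:,:,::-1].copy(); x0,y0,x1,y1=(240,205,360,315)
b=cv2.resize(im[y0:y1,x0:x1],None,fx=3.3,fy=3.3,interpolation=cv2.INTER_CUBIC)
cv2.imwrite("pics/j7.png",np.hstack([a,b]))
E
```

```text
t26.97 [ 0.6241 -0.2572  0.1162] F [ 0.5846 -0.262  -0.6347] w0.0454
False
t28.02 [ 0.6238 -0.2572  0.0704] F [-0.393  -0.4112 -0.4965] w0.0456
True
t28.52 [ 0.6232 -0.2566  0.0446] F [-0.2848 -0.1037  3.5865] w0.0458
t28.73 [ 0.6232 -0.2566  0.0446] F [-0.4063  0.7965  4.0759] w0.0455
```

View pics/j7.png

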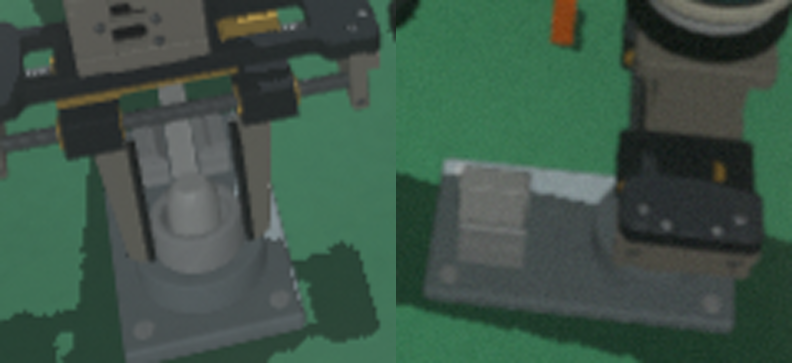

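The sleeve is down on the collar (TCP z 0.0446 against 0.045 expected). Now the grip ring.

```bash
python3 - <<'E'
from meas import *
o=ori(np.radians(90)+YAW)
gripper_open(); movel([*PIL,.17],vel=.25); st()
p=[0.5690,-0.0090]
goto([*p,.13],o); sleep(.1); st()
print(movel([*p,.0125],vel=.12,contact_N=15)); st()
gripper_close(20); st()
movel([*p,.17],vel=.25); sleep(.2); st()
c,im=shot("wG"); e=get_state()['ee_pos']
for d in (-.003,0,.003):
  q=e[:2]+d*UX
  print(d,[proj(c,[*(q+v),e[2]-.0125+.018]) for v in (-.027*UX,.027*UX,-.027*UY,.027*UY,.017*UX,-.017*UX)])
cv2.imwrite("pics/wG_c.png",cv2.resize(im[170:290,185:305],None,fx=5,fy=5,interpolation=cv2.INTER_NEAREST))
for n,b in (("scene",(90,110,270,310)),("side",(140,165,360,315))):
    im=grab_frame(n)[:,:,::-1].copy(); cv2.imwrite(f"pics/{n}8.png",im); x0,y0,x1,y1=b
    cv2.imwrite(f"pics/{n}8c.png",cv2.resize(im[y0:y1,x0:x1],None,fx=3,fy=3,interpolation=cv2.INTER_CUBIC))
E
```

```text
t30.28 [ 0.6214 -0.255   0.169 ] F [-0.4064 -0.462  -0.7552] w0.0918
t31.38 [ 0.5696 -0.0113  0.1303] F [-0.7299 -0.653  -0.1699] w0.0920
False
t32.51 [ 0.5696 -0.0091  0.0132] F [ 0.5962  0.3417 -0.8444] w0.0921
t33.17 [ 0.5692 -0.0089  0.0126] F [0.219  0.3205 1.3541] w0.0534
t34.16 [ 0.568  -0.0092  0.1684] F [ 0.1607 -0.7404 -0.3741] w0.0534
-0.003 [array([243.1648, 187.972 ]), array([243.3183, 286.6002]), array([190.7771, 239.1606]), array([295.7412, 239.1243]), array([243.2916, 269.4302]), array([243.195 , 207.3841])]
0 [array([243.1739, 193.8544]), array([243.3262, 291.6616]), array([191.0041, 244.6078]), array([295.531 , 244.5747]), array([243.2997, 274.6301]), array([243.2039, 213.1001])]
0.003 [array([243.183 , 199.6862]), array([243.334 , 296.6825]), array([191.2291, 250.0098]), array([295.3225, 249.9798]), array([243.3077, 279.7879]), array([243.2127, 218.7675])]
```

View pics/scene8c.png

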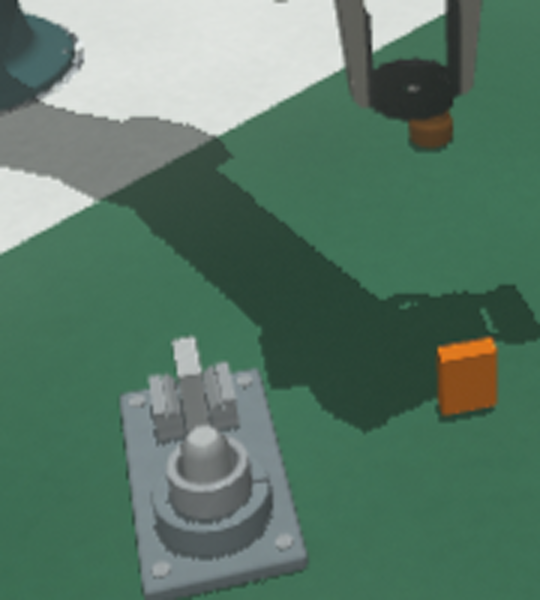

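View pics/wG_c.png

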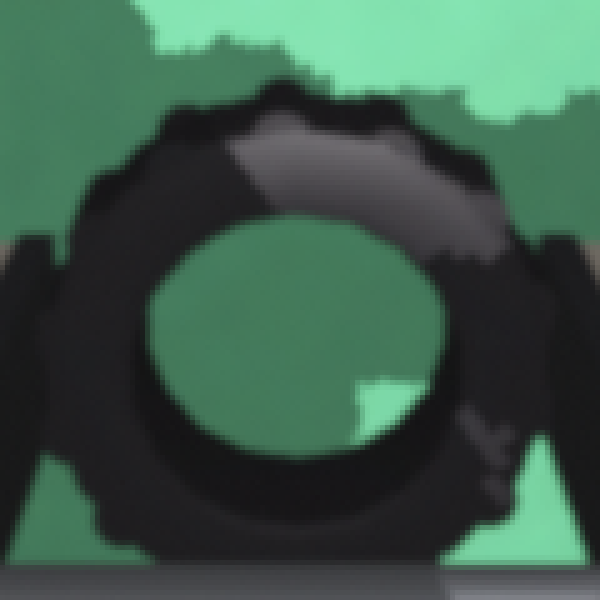

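The sleeve sits level on the collar. The ring's bore edges at rows 212.6 and 274.6 match the 213.1 and 274.6 predicted for zero offset, so it is centred. Threading it.

```bash
python3 - <<'E'
from meas import *
o=ori(np.radians(90)+YAW); p=PIL
goto([*p,.18],o); movel([*p,.12],vel=.2); sleep(.3); st()
print(movel([*p,.085],vel=.05,contact_N=10)); st()
print(movel([*p,.065],vel=.05,contact_N=10)); st(); sleep(.2); st()
gripper_open(); movel([*p,.19],vel=.2); st()
c,_=shot("wH")
goto([0.45,0.0,.28],o); sleep(.5); st()
im=grab_frame("scene")[:,:,::-1].copy(); cv2.imwrite("pics/scene9.png",im); x0,y0,x1,y1=(100,200,220,310)
a=cv2.resize(im[y0:y1,x0:x1],None,fx=3.3,fy=3.3,interpolation=cv2.INTER_CUBIC)
im=grab_frame("side")[:,:,::-1].copy(); cv2.imwrite("pics/side9.png",im); x0,y0,x1,y1=(240,205,360,315)
b=cv2.resize(im[y0:y1,x0:x1],None,fx=3.3,fy=3.3,interpolation=cv2.INTER_CUBIC)
cv2.imwrite("pics/j9.png",np.hstack([a,b]))
E
```

```text
t36.05 [ 0.6225 -0.256   0.1213] F [ 0.531   0.8447 -0.9643] w0.0533
False
t36.90 [ 0.6221 -0.256   0.0852] F [ 0.0242  0.8658 -1.4243] w0.0534
True
t37.31 [ 0.622  -0.2557  0.0659] F [-0.2352  0.4214  3.8712] w0.0534
t37.51 [ 0.622  -0.2557  0.066 ] F [-0.1594 -0.7586  4.0542] w0.0535
t38.99 [ 0.6213 -0.2552  0.1889] F [ 0.4283 -0.6083 -0.6459] w0.0918
t40.76 [ 0.4501 -0.0002  0.28  ] F [-0.0153 -0.0605  0.6406] w0.0918
```

View pics/j9.png

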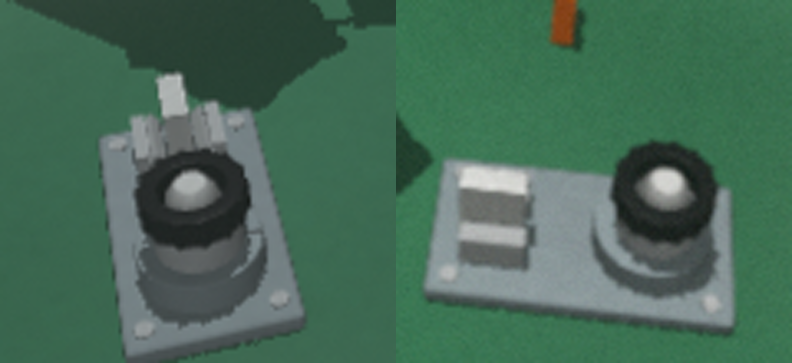

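View pics/scene9.png

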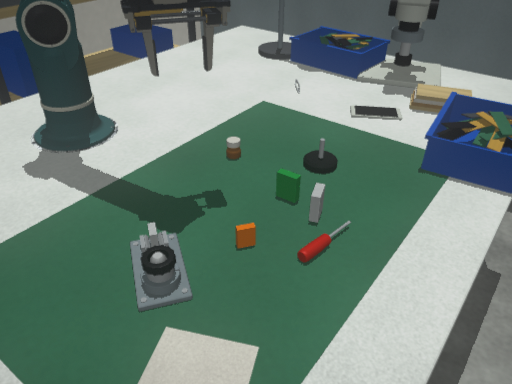

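Both views show the collar, sleeve and grip ring stacked level on the thick pillar and the block upright in the clamp. The jar (233,148) and screwdriver (322,243) are at their original pixels, and the arm is well clear. Handing in.

```bash
python3 - <<'E'
from h import *
finish_job(); st()
E
```

```text
the job is handed in; nothing more can be done
the job is handed in; nothing more can be done
```

I pushed the small light-grey block down into the foot's clamp, then threaded the collar, sleeve and grip ring onto the thick pillar in that order. The job was handed in at about 41 s of the 128 s allowed; the system reports no verdict.

**Seating heights:** each part stopped on contact close to the tool height expected when fully down.

| Part | Tool z at contact (mm) | Expected (mm) |
|---|---|---|
| Block | 46.8 | 47 |
| Collar | 24.2 | 24 |
| Sleeve | 44.6 | 45 |
| Grip ring | 66.0 | 66.5 |

**Last pictures:** the scene and side views show the rings level on the pillar and the block upright in the clamp. The jar and screwdriver are at their original pixels, nothing is on the lamp post, and the arm is clear.

**Disagreements along the way:**
- A by-eye estimate of the clamp's centre was about 5 mm off the fitted foot pose. A wrist view with the block held above the clamp supported the fitted pose.
- The sleeve sat about 2 mm off-centre in the jaws, so I shifted the placing position by 2 mm.
- An arc fit of the collar's outer edge failed. I used its bore instead, which was within 1 mm of centre.

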